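Find the full coffee canister by its weight

TASK

Only one of the three look-alike coffee canisters in the wooden stand is still full, and only its weight tells which: working from left to right, lift each one upright well clear of the stand, feel its weight and set it back down in its well before you take the next, without dropping or tipping any. Finish holding the full one up, upright and still, its underside at least 10 cm above the worktop, with the other two standing in their wells; the program ends while you hold it (if the last one you lift is the full one, just keep hold of it). Leave the mug, the honey jar and the spoon where they are.

Things in the scene. Friction and masses are not known exactly. Their poses are not given: they have to be found in the camera images.
- stand: low fixed wooden stand, 100 mm deep, 312 mm long, 32 mm high. Origin under its centre on the worktop, x to its rear, y along its length to the left, z up. Three round wells in its top, 65 mm across, 18 mm deep (floor 14 mm above the worktop), 2 mm chamfer, centred at x = 0, y = +100, 0 and -100 mm; a canister has 2.5 mm of play all round in its well
- tin_left: leftmost (largest y) of three look-alike canisters, 100 mm tall: steel cylinder 60 mm in diameter up to 84 mm, above it a wooden lid 55 mm across, stuck fast. Origin at the centre of its underside, z up; in its well the underside is 14 mm above the worktop, the lid's top 114 mm. Two canisters weigh 0.18 to 0.30 kg, the full one 0.48 to 0.60 kg; which varies and cannot be seen
- tin_middle: middle one of three look-alike canisters, 100 mm tall: steel cylinder 60 mm in diameter up to 84 mm, above it a wooden lid 55 mm across, stuck fast. Origin at the centre of its underside, z up; in its well the underside is 14 mm above the worktop, the lid's top 114 mm. Two canisters weigh 0.18 to 0.30 kg, the full one 0.48 to 0.60 kg; which varies and cannot be seen
- tin_right: rightmost (smallest y) of three look-alike canisters, 100 mm tall: steel cylinder 60 mm in diameter up to 84 mm, above it a wooden lid 55 mm across, stuck fast. Origin at the centre of its underside, z up; in its well the underside is 14 mm above the worktop, the lid's top 114 mm. Two canisters weigh 0.18 to 0.30 kg, the full one 0.48 to 0.60 kg; which varies and cannot be seen
- mug: two-coloured ceramic mug with a handle, 78x116x101 mm, on the worktop right of the stand; origin at the centre of its underside; a bystander
- honey_jar: small glass jar with a black lid, 63 mm in diameter, 94 mm tall, left of the stand; origin at the centre of its underside; a bystander
- spoon: steel spoon, 199x41x16 mm, lying flat to the left of the stand; origin at the centre of its underside; a bystander
Not all that is in view belongs to the job. What is shaped like the tin_right but green or turquoise is not meant. What is shaped like the tin_left but green or purple is not meant.

How it is judged:
By the outcome, as a careful person would: the job done as asked, in the order asked, and still so for the second after the job is handed in, while the arm keeps its last pose, push and grip.
It also fails if it takes over 67 s, if anything falls off the work surface, if the arm or the gripper's body presses on something with over 40 N, if the wrist force passes 120 N, or if a joint passes its speed limit or range.

ROBOT

A 6-joint arm with a two-finger parallel gripper is mounted at the origin on a cart in front of the work surface, level with it; the furniture and walls round the work are solid. World frame = base frame: x ahead of the robot, y to its left, z up, the work surface at z = 0. Lengths are in m, angles in rad, forces in N, time in s.
With the tool pointing down it reaches from about 0.35 to 0.925 m from the base axis. Payload 6.4 kg.
Tool frame: the origin (TCP) lies at the very end of the fingers, on their centre line; the grasp point (between the pads) lies 19 mm behind it; z points along the fingers, y is the line along which they close (so a half turn about z gives the same grasp; the last joint's range is limited). The gripper opens to 94 mm and grips with 3 to 60 N. Pads are 16 mm wide; open, the fingers measure 119 mm over their backs; the gripper's body (75 mm by 177 mm) begins 78 mm behind the grasp point.
Start: joints at [-1.466, 0.245, 1.558, -0, 1.339, -0.174], TCP at [0.179, -0.625, 0.205] pointing down, gripper open.
Joint ranges: [-3.13, 3.13], [-1.02, 2.26], [0.13, 2.54], [-0.95, 4.09], [0.21, 2.88], [-2.74, 2.74]. Speed limits (rad/s): [2.57, 2.57, 3.14, 3.14, 3.14, 3.14].

INTERFACE

Orientations are given as a unit quaternion [x, y, z, w].
In Python, from plant import get_obs, cams, env, look_for, place_of gives the robot as it stands.
- The arm moves only by the shell command python3 -m creep 'ROWS'. ROWS is JSON, one flat list of numbers, 5 for each row, row after row: the shift along the world's x, y, z in cm, then the turn about the world's z in rad, then the opening, from -1 (shut) to 1 (fully open). A call has exactly 8 rows; each row shifts and turns the commanded pose from where the row before left it; what a row does not reach is not made up. A row lasts 1/12 s, in which the tool goes at most 41.7 mm and 7.16 degrees, less where a joint would pass 70% of its speed; a pose out of reach is approached as far as the arm can. A call is refused whole if a number of a shift passes 4.17 or a number of a turn 0.125, either way. A call with a gripper value outside its range is refused whole. The fingers move at their own pace and stop on an object; the grip force is fixed at half the most. Time passes only in rows, so rows that do not move let the fingers close, or fill a call up. It gives the time, the measured TCP pose, the force, the opening and the grip force at its end, in the units of the state.
- get_obs(): the state, without advancing time (a new reading comes with each control period).
- cams.read_camera(name): name is "scene" or "top" or "wrist"; returns a dict with "pixels" (400x640x3 uint8, red, green, blue), "depth" (400x640 float32, m along the optical axis (not along the pixel's ray), 0 where there is no reading), "fx", "fy", "cx", "cy" (pixels), "dist" ([k1, k2, p1, p2, k3] as OpenCV has them; the pictures are not rectified), "R" (3x3) and "t" (3): a world point X has camera coordinates R X + t; the wrist camera has in their place "tool_from_camera" (4x4, takes a point from camera to tool coordinates, whose origin is the TCP and whose axes are the flange's). Camera axes: x right, y down, z forward; pixel columns grow to the right and rows downward; lengths in m; the calibration is good to about 2 mm. A picture is of the moment at which its call begins: read the wrist's pose just before it.
- env.hand_in(): hands the job in; it is judged then, once.
Trained networks look in the newest picture that a camera, given by its name, has taken for a name from the list of things; names that differ only in an ending like _2 or _b are one class to them, and where a whole thing is asked for, a point or a joint stands for the part that bears it (a point fixed in the world has none). Each returns a list of dicts, best first, with "confidence" (0 to 1); they miss things now and then, are a little off and sometimes report something else, mostly with a low value. They report only what shows in the picture. A call takes as long as a camera call. They do not tell look-alikes from the thing itself.
- look_for(camera, name): "pixel" ([row, column] in pixels, amid what is visible of it).
- place_of(camera, name): "pixel" ([row, column] in pixels: a listed point, or the origin of a listed thing).
The state is a dict: "clock": time; "joint_pos": joint angles; "qvel": joint speeds; "effort": joint torques, N m; "tool_pos": TCP position; "tool_rot": TCP orientation; "force": force on the tool from outside, world axes, zero at the start; "ft_torque": the same for the moment, N m; "gripper_width": finger opening in m; "finger_force": force on a finger pad.
Only numpy, scipy, OpenCV 4.12 (cv2) and the standard library are available. Lean on these libraries where they do the work, as an engineer would, in place of code of your own. Each camera call takes 0.05 s, during which the arm holds its last target. There are 200 camera calls.

## Working session

There is one attempt and no reset: what is moved stays moved. The work goes in short steps, Python scripts to look and compute and a shell command to move; the robot and the scene stay as the last step left them, time stands still between calls to the robot, and variables do not carry over. Pictures are saved under pics/ and viewed, at most 10 in all, crops included, and the job is handed in when it is done.

```bash
mkdir -p pics; cat > h.py <<'E'
import numpy as np, cv2
from plant import get_obs, cams, env, look_for, place_of
def ray(c,p):
    K=np.array([[c["fx"],0,c["cx"]],[0,c["fy"],c["cy"]],[0,0,1]])
    u=cv2.undistortPoints(np.array([[[p[1],p[0]]]],float),K,np.array(c["dist"]))[0,0]
    return np.array([u[0],u[1],1.])
def atz(c,p,z):
    R=np.array(c["R"]);t=np.array(c["t"]);o=-R.T@t;d=R.T@ray(c,p)
    return o+d*(z-o[2])/d[2]
E
python3 - <<'E'
from h import *
for n in("top","scene"):
    c=cams.read_camera(n);cv2.imwrite(f"pics/{n}.png",c["pixels"][...,::-1])
    for th,z in(("stand",0),("tin_left",.014),("tin_middle",.014),("tin_right",.014),("mug",0),("honey_jar",0),("spoon",0)):
        for r in place_of(n,th)[:4]: print(n,th,np.round(r["pixel"]),round(r["confidence"],2),atz(c,r["pixel"],z).round(3))
o=get_obs();print(o)
E
```

```text
top stand [189. 338.] 0.96 [ 0.546 -0.021  0.   ]
top tin_left [193. 268.] 0.86 [0.53  0.194 0.014]
top tin_left [233. 294.] 0.76 [0.407 0.112 0.014]
top tin_left [192. 307.] 0.53 [0.536 0.074 0.014]
top tin_middle [194. 335.] 0.57 [ 0.53  -0.013  0.014]
top tin_right [197. 410.] 0.93 [ 0.526 -0.241  0.014]
top tin_right [190. 368.] 0.67 [ 0.545 -0.114  0.014]
top tin_right [180. 189.] 0.48 [0.563 0.442 0.014]
top mug [203. 452.] 0.81 [ 0.509 -0.377  0.   ]
top mug [190. 370.] 0.33 [ 0.545 -0.122  0.   ]
top honey_jar [181. 185.] 0.72 [0.562 0.459 0.   ]
top spoon [223. 192.] 0.87 [0.431 0.432 0.   ]
scene stand [210. 336.] 0.71 [ 0.539 -0.02   0.   ]
scene tin_left [193. 324.] 0.64 [0.541 0.067 0.014]
scene tin_left [175. 305.] 0.54 [0.526 0.188 0.014]
scene tin_left [198. 288.] 0.5 [0.409 0.119 0.014]
scene tin_middle [193. 322.] 0.7 [0.535 0.071 0.014]
scene tin_middle [212. 336.] 0.55 [ 0.528 -0.035  0.014]
scene tin_right [232. 389.] 0.96 [ 0.64  -0.217  0.014]
scene tin_right [224. 349.] 0.88 [ 0.537 -0.111  0.014]
scene mug [284. 391.] 0.72 [ 0.52  -0.388  0.   ]
scene honey_jar [137. 280.] 0.62 [0.561 0.457 0.   ]
{'clock': 0.8, 'joint_pos': array([-1.46612697e+00,  2.45110677e-01,  1.55776810e+00,  1.15286823e-05,
        1.33868655e+00, -1.74069346e-01]), 'qvel': array([-0.00077133, -0.00051861,  0.00033169,  0.0006952 , -0.00086217,
        0.00202695]), 'effort': array([ 1.49632382e-03, -4.15799475e+01, -3.14855754e+01,  6.86292560e-02,
        2.88966094e-02, -6.72006131e-07]), 'tool_pos': array([ 0.1788741 , -0.62493346,  0.20546559]), 'tool_rot': array([9.90303986e-01, 1.38917295e-01, 5.13238528e-06, 1.38495442e-05]), 'force': array([ 0.31151434, -0.52504084,  0.63955205]), 'ft_torque': array([-0.00704436, -0.00530685,  0.04807242]), 'finger_force': 0.0, 'gripper_width': 0.09431717039532399}
```

```bash
python3 - <<'E'
import cv2
a=cv2.imread("pics/top.png")[120:280,150:490];b=cv2.imread("pics/scene.png")[90:330,230:470]
cv2.imwrite("pics/tc.png",cv2.resize(a,None,fx=2.3,fy=2.3,interpolation=2));cv2.imwrite("pics/sc.png",cv2.resize(b,None,fx=2.4,fy=2.4,interpolation=2))
E
```

```text
(no output)
```

View pics/tc.png

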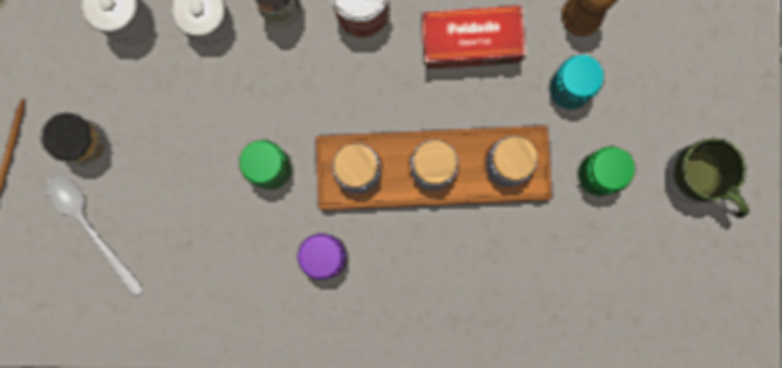

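View pics/sc.png

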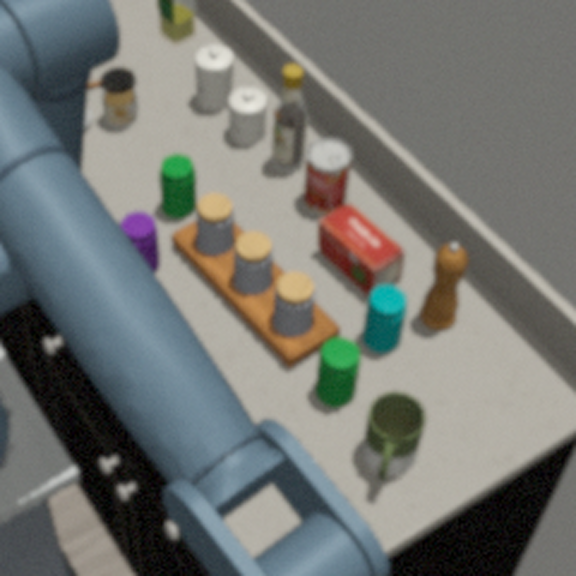

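The top view shows the stand with three wooden-lidded tins at crop (356,165), (434,163) and (513,160). The green, purple and turquoise look-alikes stand around it. Next I'll locate the lids precisely.

```bash
python3 - <<'E'
from h import *
c=cams.read_camera("top");im=c["pixels"][...,::-1].copy()
h=cv2.cvtColor(im,cv2.COLOR_BGR2HSV)
for s,(lo,hi) in {"lid":((8,60,185),(28,150,255)),"stand":((5,60,80),(28,255,255))}.items():
    m=cv2.inRange(h,lo,hi);m[:160]=0;m[225:]=0
    n,l,st,ce=cv2.connectedComponentsWithStats(m)
    for i in range(1,n):
        if st[i,4]>100:
            p=ce[i][::-1];print(s,p.round(1),st[i],atz(c,p,.114 if s=="lid" else .032).round(4))
            # depth based
            if s=="lid":
                y,x=np.where(l==i);d=np.median(c["depth"][y,x]);R=np.array(c["R"]);print((R.T@(ray(c,p)*d-np.array(c["t"]))).round(4))
E
```

```text
lid [189.8 338.7] [330 181  18  18 254] [ 0.5341 -0.0205  0.114 ]
[ 0.5342 -0.0205  0.1133]
lid [188.1 373.8] [365 180  19  18 257] [ 0.541  -0.1208  0.114 ]
[ 0.5411 -0.1209  0.1131]
lid [191.1 304.1] [296 183  18  18 256] [0.5282 0.0786 0.114 ]
[0.5282 0.0786 0.1134]
stand [193.9 150.8] [140 163  21  62 246] [0.5171 0.5515 0.032 ]
stand [192.4 337.9] [ 287  174  103   38 3211] [ 0.5336 -0.0203  0.032 ]
```

```bash
python3 -m creep '[1.75,3.52,0,0.123,1, 1.75,3.52,0,0.123,1, 1.75,3.52,0,0.123,1, 1.75,3.52,0,0.123,1, 1.75,3.52,0,0.123,1, 1.75,3.52,0,0.123,1, 1.75,3.52,0,0.123,1, 1.75,3.52,0,0.123,1]'
python3 -m creep '[1.75,3.52,0,0.123,1, 1.75,3.52,0,0.123,1, 1.75,3.52,0,0.123,1, 1.75,3.52,0,0,1, 1.75,3.52,0,0,1, 1.75,3.52,0,0,1, 1.75,3.52,0,0,1, 1.75,3.52,0,0,1]'
python3 -m creep '[1.75,3.52,0,0,1, 1.75,3.52,0,0,1, 1.75,3.52,0,0,1, 1.75,3.52,0,0,1, 0,0,0,0,1, 0,0,0,0,1, 0,0,0,0,1, 0,0,0,0,1]'
```

```text
clock: 1.52
tool_pos: [0.3194, -0.3416, 0.2056]
tool_rot: [0.806, 0.593, 0.0, 0.0]
force: [0.3, -0.2, 0.6]
gripper_width: 0.0934
finger_force: 0.0
clock: 2.18
tool_pos: [0.4595, -0.0598, 0.2059]
tool_rot: [0.685, 0.728, 0.0, 0.001]
force: [1.3, -0.6, 0.2]
gripper_width: 0.0943
finger_force: 0.0
clock: 2.85
tool_pos: [0.5286, 0.0781, 0.2054]
tool_rot: [0.686, 0.728, -0.0, 0.0]
force: [-0.2, 0.5, -0.5]
gripper_width: 0.0937
finger_force: 0.0
```

```bash
cat >> h.py <<'E'
from scipy.spatial.transform import Rotation as Ro
def wrist(name=None):
    o=get_obs();c=dict(cams.read_camera("wrist"));T=np.array(c["tool_from_camera"])
    Rw=Ro.from_quat(o["tool_rot"]).as_matrix();A=Rw@T[:3,:3];b=Rw@T[:3,3]+o["tool_pos"]
    c["R"]=A.T;c["t"]=-A.T@b
    if name: cv2.imwrite(name,c["pixels"][...,::-1])
    return o,c
def lids(c):
    h=cv2.cvtColor(c["pixels"],cv2.COLOR_RGB2HSV);m=cv2.inRange(h,(8,40,150),(28,170,255))
    n,l,st,ce=cv2.connectedComponentsWithStats(m)
    for i in range(1,n):
        if st[i,4]>800:
            y,x=np.where(l==i);print(st[i],ce[i].round(),atz(c,ce[i][::-1],.114).round(4),np.median(c["depth"][y,x]))
E
python3 - <<'E'
from h import *
o,c=wrist("pics/w1.png");lids(c)
E
```

```text
[ 271  130   98  172 8278] [325. 205.] [0.5341 0.0785 0.114 ] 0.35716164
```

View pics/w1.png

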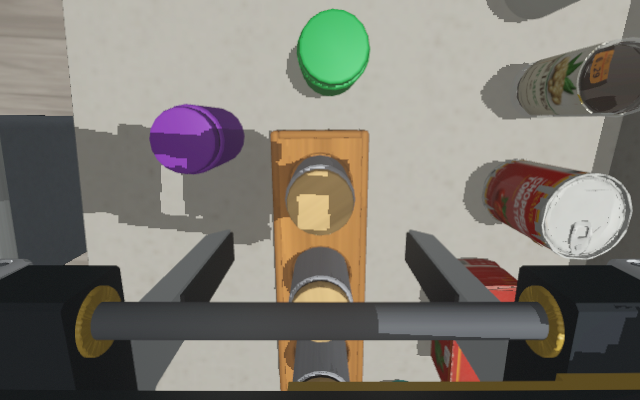

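The wrist view shows the left lid centred near row 200, column 321, clear of the fingers.

```bash
python3 - <<'E'
from h import *
o,c=wrist();print(atz(c,[200,321],.114),o["tool_pos"],o["force"])
E
```

```text
[0.5304071  0.08196313 0.114     ] [0.52856986 0.07796012 0.20547226] [-0.31736258 -0.47693896 -1.07887572]
```

```bash
python3 -m creep '[0.1,0.1,-2.5,0,1, 0,0,-2.5,0,1, 0,0,-2.5,0,1, 0,0,-2.5,0,1, 0,0,-2.2,0,1, 0,0,-2,0,1, 0,0,-1,0,1, 0,0,0,0,1]'
python3 -m creep '[0,0,0,0,-1, 0,0,0,0,-1, 0,0,0,0,-1, 0,0,0,0,-1, 0,0,0,0,-1, 0,0,0,0,-1, 0,0,0,0,-1, 0,0,0,0,-1]'
```

```text
clock: 3.62
tool_pos: [0.5279, 0.0794, 0.0512]
tool_rot: [0.686, 0.728, -0.002, -0.002]
force: [0.4, -0.3, -1.1]
gripper_width: 0.094
finger_force: 0.0
clock: 4.28
tool_pos: [0.53, 0.0801, 0.0542]
tool_rot: [0.685, 0.728, -0.0, 0.0]
force: [-2.8, 0.5, 5.3]
gripper_width: 0.0605
finger_force: 30.0
```

```bash
python3 -m creep '[0,0,0.5,0,-1, 0,0,1,0,-1, 0,0,2,0,-1, 0,0,2.5,0,-1, 0,0,2.5,0,-1, 0,0,2,0,-1, 0,0,1,0,-1, 0,0,0.5,0,-1]'
cat >> h.py <<'E'
def weigh(n=12):
    f=[]
    for i in range(n):
        c=cams.read_camera("top");f.append(get_obs()["force"])
    f=np.array(f);print("F",f.mean(0).round(2),f.std(0).round(2));o=get_obs();print(o["clock"],o["tool_pos"].round(4),o["tool_rot"].round(3),o["gripper_width"],o["finger_force"])
    return f
E
python3 -c "
from h import *
print(weigh()[:,2].round(1))"
```

```text
clock: 4.95
tool_pos: [0.5308, 0.0801, 0.1755]
tool_rot: [0.685, 0.728, 0.001, 0.001]
force: [-0.1, -0.2, -2.0]
gripper_width: 0.0599
finger_force: 30.0
F [-0.14 -0.06 -2.76] [0.29 0.39 0.64]
5.55 [0.5297 0.0801 0.1731] [ 0.685  0.728 -0.    -0.   ] 0.06038509484997679 29.999564979225397
[-1.7 -3.1 -1.7 -3.1 -2.5 -2.6 -3.4 -2.6 -4.  -2.9 -3.  -2.6]
```

About 2.8 N, so the left tin is light. I'll put it back.

```bash
python3 -m creep '[0,0,-1,0,-1, 0,0,-2,0,-1, 0,0,-2.5,0,-1, 0,0,-2.2,0,-1, 0,0,-1.5,0,-1, 0,0,-1,0,-1, 0,0,-0.7,0,-1, 0,0,-0.5,0,-1]'
python3 -m creep '[0,0,-0.3,0,-1, 0,0,-0.2,0,-1, 0,0,-0.1,0,-1, 0,0,0,0,-1, 0,0,0,0,-1, 0,0,0,0,-1, 0,0,0,0,-1, 0,0,0,0,-1]'
```

```text
clock: 6.22
tool_pos: [0.5298, 0.0801, 0.0587]
tool_rot: [0.685, 0.728, -0.0, -0.0]
force: [0.7, 0.2, -2.6]
gripper_width: 0.0599
finger_force: 30.0
clock: 6.88
tool_pos: [0.5305, 0.0801, 0.0542]
tool_rot: [0.685, 0.728, 0.0, 0.001]
force: [-0.1, -0.7, 2.0]
gripper_width: 0.0599
finger_force: 30.0
```

```bash
python3 -m creep '[0,0,0,0,1, 0,0,0,0,1, 0,0,0,0,1, 0,0,0,0,1, 0,0,0,0,1, 0,0,1,0,1, 0,0,2,0,1, 0,0,3,0,1]'
python3 -m creep '[0,0,3,0,1, 0,0,3,0,1, 0,0,3,0,1, 0.2,-2.5,0,0,1, 0.2,-3,0,0,1, 0.2,-3,0,0,1, 0,-1.45,0,0,1, 0,0,0,0,1]'
python3 -c "
from h import *
f=weigh(4)
o,c=wrist('pics/w2.png');print(atz(c,[200,321],.114))
cc=cams.read_camera('scene');cv2.imwrite('pics/s2.png',cc['pixels'][...,::-1])"
```

```text
clock: 7.55
tool_pos: [0.5277, 0.0802, 0.1122]
tool_rot: [0.685, 0.728, -0.002, -0.002]
force: [0.6, -0.6, 0.5]
gripper_width: 0.094
finger_force: 0.0
clock: 8.22
tool_pos: [0.5361, -0.0219, 0.2044]
tool_rot: [0.686, 0.727, 0.0, 0.001]
force: [-1.3, -0.0, 0.3]
gripper_width: 0.0941
finger_force: 0.0
F [ 0.1   0.7  -0.04] [0.16 0.4  0.24]
8.4167 [ 0.5358 -0.0185  0.2037] [ 0.685  0.729  0.    -0.   ] 0.09412808915701962 0.0
[ 0.53759263 -0.01408124  0.114     ]
```

View pics/w2.png

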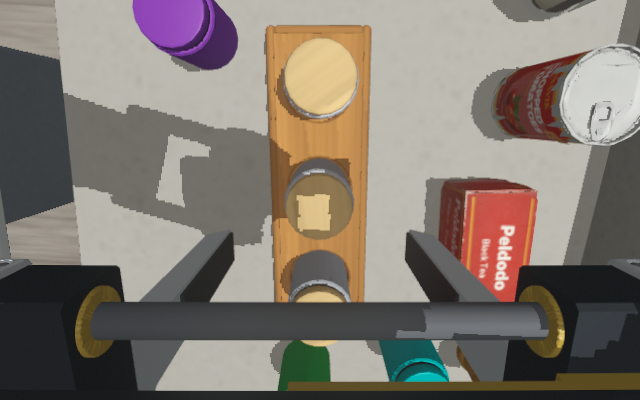

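The left tin is back upright in its well, and the middle lid is centred under the gripper near row 203, column 320.

```bash
python3 -m creep '[-0.05,0,-2.5,0,1, 0,0,-2.5,0,1, 0,0,-2.5,0,1, 0,0,-2.5,0,1, 0,0,-2.1,0,1, 0,0,-2,0,1, 0,0,-0.9,0,1, 0,0,0,0,1]'
python3 -m creep '[0,0,0,0,-1, 0,0,0,0,-1, 0,0,0,0,-1, 0,0,0,0,-1, 0,0,0,0,-1, 0,0,0,0,-1, 0,0,0,0,-1, 0,0,0,0,-1]'
python3 -m creep '[0,0,0.5,0,-1, 0,0,1,0,-1, 0,0,2,0,-1, 0,0,2.5,0,-1, 0,0,2.5,0,-1, 0,0,2,0,-1, 0,0,1,0,-1, 0,0,0.5,0,-1]'
python3 -c "
from h import *
print(weigh()[:,2].round(1))"
```

```text
clock: 9.18
tool_pos: [0.5336, -0.0183, 0.0512]
tool_rot: [0.685, 0.729, -0.001, -0.002]
force: [0.3, -0.3, -0.4]
gripper_width: 0.0935
finger_force: 0.0
clock: 9.85
tool_pos: [0.5356, -0.0196, 0.0542]
tool_rot: [0.685, 0.728, -0.0, 0.0]
force: [-2.6, -0.0, 5.4]
gripper_width: 0.0599
finger_force: 30.0
clock: 10.52
tool_pos: [0.5359, -0.0195, 0.175]
tool_rot: [0.685, 0.728, 0.001, 0.001]
force: [0.5, 0.4, -5.8]
gripper_width: 0.0601
finger_force: 30.0
F [ 0.05 -0.07 -5.84] [0.44 0.41 0.53]
11.1167 [ 0.5353 -0.0194  0.1731] [ 0.685  0.728 -0.    -0.   ] 0.06015210845103092 29.998484132811427
[-5.9 -7.1 -6.2 -5.2 -5.7 -6.3 -5.8 -6.2 -5.6 -5.5 -5.4 -5.1]
```

The middle tin reads 5.8 N, so it is the full one. The task asks for each tin to be lifted, so I'll set it back and weigh the right one too.

```bash
python3 -m creep '[0,0,-1,0,-1, 0,0,-2,0,-1, 0,0,-2.5,0,-1, 0,0,-2.2,0,-1, 0,0,-1.5,0,-1, 0,0,-1,0,-1, 0,0,-0.7,0,-1, 0,0,-0.5,0,-1]'
python3 -m creep '[0,0,-0.3,0,-1, 0,0,-0.2,0,-1, 0,0,-0.1,0,-1, 0,0,0,0,-1, 0,0,0,0,-1, 0,0,0,0,-1, 0,0,0,0,-1, 0,0,0,0,-1]'
```

```text
clock: 11.78
tool_pos: [0.5354, -0.0194, 0.0588]
tool_rot: [0.685, 0.728, -0.0, -0.0]
force: [-0.5, -0.1, -5.5]
gripper_width: 0.0601
finger_force: 30.0
clock: 12.45
tool_pos: [0.5361, -0.0196, 0.0542]
tool_rot: [0.685, 0.728, 0.0, 0.001]
force: [0.4, -0.3, -1.4]
gripper_width: 0.0604
finger_force: 30.0
```

```bash
python3 -m creep '[0,0,0,0,1, 0,0,0,0,1, 0,0,0,0,1, 0,0,0,0,1, 0,0,0,0,1, 0,0,1,0,1, 0,0,2,0,1, 0,0,3,0,1]'
python3 -m creep '[0,0,3,0,1, 0,0,3,0,1, 0,0,3,0,1, 0.2,-2.5,0,0,1, 0.2,-3,0,0,1, 0.2,-3,0,0,1, 0,-1.5,0,0,1, 0,0,0,0,1]'
python3 -c "
from h import *
f=weigh(4)
o,c=wrist('pics/w3.png');print(atz(c,[200,321],.114))"
```

```text
clock: 13.12
tool_pos: [0.5333, -0.0189, 0.1122]
tool_rot: [0.685, 0.728, -0.001, -0.002]
force: [1.0, 0.4, -0.3]
gripper_width: 0.0938
finger_force: 0.0
clock: 13.78
tool_pos: [0.5415, -0.1221, 0.2044]
tool_rot: [0.686, 0.727, -0.0, 0.001]
force: [-1.0, 0.3, -0.8]
gripper_width: 0.0939
finger_force: 0.0
F [ 0.12 -0.03  0.24] [0.6  0.17 0.11]
13.9833 [ 0.5413 -0.1186  0.2037] [ 0.685  0.729  0.    -0.   ] 0.09371284588332418 0.0
[ 0.54312439 -0.11411186  0.114     ]
```

View pics/w3.png

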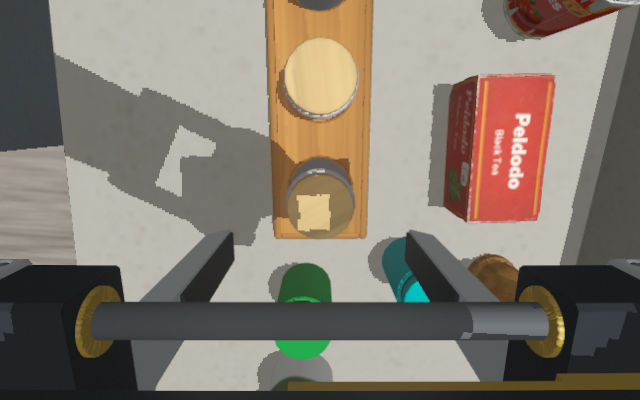

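The middle tin is seated, the right lid is centred near row 203, column 320, and the turquoise tin is clear of the right finger.

```bash
python3 -m creep '[0,0,-2.5,0,1, 0,0,-2.5,0,1, 0,0,-2.5,0,1, 0,0,-2.5,0,1, 0,0,-2.1,0,1, 0,0,-2,0,1, 0,0,-0.9,0,1, 0,0,0,0,1]'
python3 -m creep '[0,0,0,0,-1, 0,0,0,0,-1, 0,0,0,0,-1, 0,0,0,0,-1, 0,0,0,0,-1, 0,0,0,0,-1, 0,0,0,0,-1, 0,0,0,0,-1]'
python3 -m creep '[0,0,0.5,0,-1, 0,0,1,0,-1, 0,0,2,0,-1, 0,0,2.5,0,-1, 0,0,2.5,0,-1, 0,0,2,0,-1, 0,0,1,0,-1, 0,0,0.5,0,-1]'
python3 -c "
from h import *
print(weigh()[:,2].round(1))"
```

```text
clock: 14.7
tool_pos: [0.5397, -0.1179, 0.0512]
tool_rot: [0.685, 0.729, -0.001, -0.002]
force: [0.2, -0.5, 0.2]
gripper_width: 0.0939
finger_force: 0.0
clock: 15.37
tool_pos: [0.5419, -0.1196, 0.0542]
tool_rot: [0.685, 0.728, 0.0, 0.001]
force: [-0.6, 0.7, 3.6]
gripper_width: 0.06
finger_force: 30.0
clock: 16.03
tool_pos: [0.542, -0.1197, 0.1755]
tool_rot: [0.685, 0.728, 0.0, 0.001]
force: [-0.2, -0.3, -1.6]
gripper_width: 0.0599
finger_force: 30.0
F [ 0.09  0.05 -1.9 ] [0.24 0.35 0.47]
16.6333 [ 0.5412 -0.1194  0.1731] [ 0.685  0.728 -0.    -0.   ] 0.06013866878683284 29.999610101804137
[-1.6 -1.9 -2.  -1.6 -0.8 -1.5 -2.2 -2.1 -1.8 -2.7 -2.2 -2.3]
```

The right tin is light at 1.9 N. I'll put it back and return to the middle one.

```bash
python3 -m creep '[0,0,-1,0,-1, 0,0,-2,0,-1, 0,0,-2.5,0,-1, 0,0,-2.2,0,-1, 0,0,-1.5,0,-1, 0,0,-1,0,-1, 0,0,-0.7,0,-1, 0,0,-0.5,0,-1]'
python3 -m creep '[0,0,-0.3,0,-1, 0,0,-0.2,0,-1, 0,0,-0.1,0,-1, 0,0,0,0,-1, 0,0,0,0,-1, 0,0,0,0,-1, 0,0,0,0,-1, 0,0,0,0,-1]'
python3 -m creep '[0,0,0,0,1, 0,0,0,0,1, 0,0,0,0,1, 0,0,0,0,1, 0,0,0,0,1, 0,0,1,0,1, 0,0,2,0,1, 0,0,3,0,1]'
python3 -m creep '[0,0,3,0,1, 0,0,3,0,1, 0,0,3,0,1, -0.2,2.5,0,0,1, -0.2,3,0,0,1, -0.2,3,0,0,1, 0,1.5,0,0,1, 0,0,0,0,1]'
python3 -c "
from h import *
f=weigh(4)
o,c=wrist('pics/w4.png')"
```

```text
clock: 17.3
tool_pos: [0.5413, -0.1194, 0.0587]
tool_rot: [0.685, 0.728, -0.0, -0.0]
force: [0.9, 0.6, -2.4]
gripper_width: 0.0596
finger_force: 30.0
clock: 17.97
tool_pos: [0.542, -0.1197, 0.0542]
tool_rot: [0.685, 0.728, 0.0, 0.001]
force: [0.4, 0.8, 2.3]
gripper_width: 0.0601
finger_force: 30.0
clock: 18.63
tool_pos: [0.5394, -0.1186, 0.1121]
tool_rot: [0.685, 0.728, -0.001, -0.003]
force: [1.0, -1.1, -0.1]
gripper_width: 0.094
finger_force: 0.0
clock: 19.3
tool_pos: [0.5352, -0.0169, 0.2043]
tool_rot: [0.684, 0.73, 0.0, 0.0]
force: [0.5, 0.2, -0.1]
gripper_width: 0.0942
finger_force: 0.0
F [0.32 0.01 0.13] [0.38 0.58 0.32]
19.5 [ 0.5355 -0.0203  0.2038] [ 0.685  0.728 -0.     0.   ] 0.0945275746772091 0.0
```

View pics/w4.png

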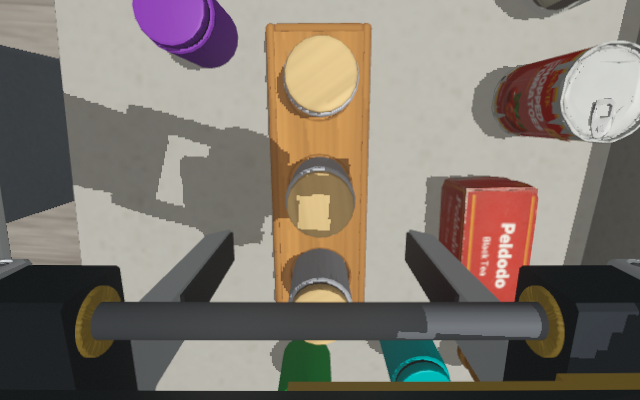

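All three tins stand in their wells, and the middle lid is under the gripper at row 200, column 320.

```bash
python3 -m creep '[0,0,-2.5,0,1, 0,0,-2.5,0,1, 0,0,-2.5,0,1, 0,0,-2.5,0,1, 0,0,-2.1,0,1, 0,0,-2,0,1, 0,0,-0.9,0,1, 0,0,0,0,1]'
python3 -m creep '[0,0,0,0,-1, 0,0,0,0,-1, 0,0,0,0,-1, 0,0,0,0,-1, 0,0,0,0,-1, 0,0,0,0,-1, 0,0,0,0,-1, 0,0,0,0,-1]'
python3 -m creep '[0,0,0.5,0,-1, 0,0,1,0,-1, 0,0,2,0,-1, 0,0,2.5,0,-1, 0,0,2.5,0,-1, 0,0,2,0,-1, 0,0,1,0,-1, 0,0,0.5,0,-1]'
python3 -m creep '[0,0,0.5,0,-1, 0,0,0.5,0,-1, 0,0,0,0,-1, 0,0,0,0,-1, 0,0,0,0,-1, 0,0,0,0,-1, 0,0,0,0,-1, 0,0,0,0,-1]'
python3 -c "
from h import *
weigh()
o,c=wrist('pics/w5.png')
s=cams.read_camera('scene');cv2.imwrite('pics/s5.png',cv2.resize(s['pixels'][90:330,230:470,::-1],None,fx=2.4,fy=2.4))"
```

```text
clock: 20.22
tool_pos: [0.5336, -0.0198, 0.0511]
tool_rot: [0.686, 0.728, -0.001, -0.002]
force: [-0.7, 0.3, -0.2]
gripper_width: 0.094
finger_force: 0.0
clock: 20.88
tool_pos: [0.5361, -0.0195, 0.0542]
tool_rot: [0.685, 0.728, 0.0, 0.001]
force: [-0.1, 0.4, 3.7]
gripper_width: 0.06
finger_force: 30.0
clock: 21.55
tool_pos: [0.5356, -0.0194, 0.1749]
tool_rot: [0.685, 0.728, 0.0, 0.001]
force: [0.7, -0.4, -5.9]
gripper_width: 0.0601
finger_force: 30.0
clock: 22.22
tool_pos: [0.5352, -0.0194, 0.1831]
tool_rot: [0.685, 0.728, -0.0, -0.0]
force: [0.1, 0.8, -6.2]
gripper_width: 0.0601
finger_force: 30.0
F [ 0.11  0.02 -6.  ] [0.54 0.48 0.55]
22.8167 [ 0.5354 -0.0194  0.1835] [0.685 0.728 0.    0.   ] 0.06010123049212779 29.99734064564109
```

View pics/w5.png

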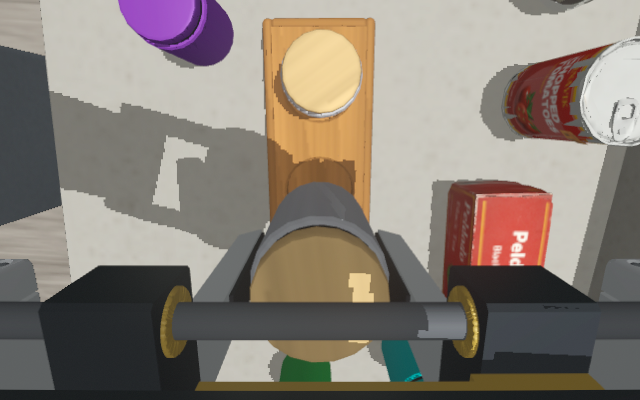

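View pics/s5.png

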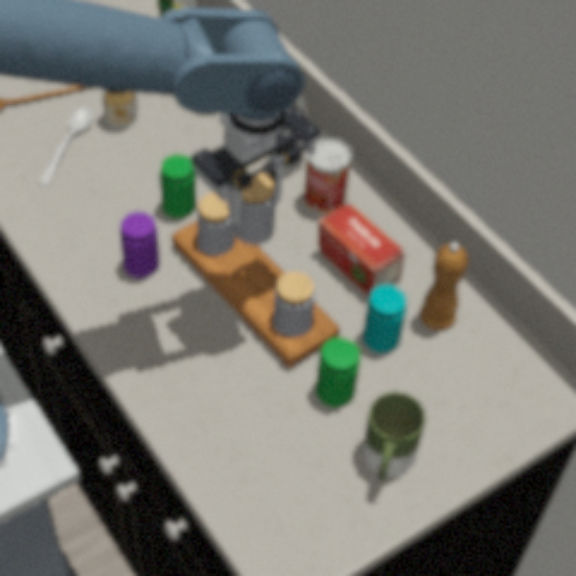

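The full tin is held upright with its underside at about 14 cm. The other two stand in their wells, at scene crop (214,225) and (294,305), and the bystanders haven't moved.

```bash
python3 -c "
from plant import env
print(env.hand_in())"
```

```text
the job is handed in; nothing more can be done
None
```

The full canister is the middle one at about 0.60 kg (left about 0.28 kg, right about 0.19 kg); I handed in at about 23 s, holding it upright and still with its underside about 14 cm up and the other two in their wells.

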